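# Reset the carton stop of a pharmacy feed tray to its size marker

## Robot

A 6-joint arm with a two-finger parallel gripper is mounted at the origin on the work surface. World frame = base frame: x ahead of the robot, y to its left, z up, the work surface at z = 0. Lengths are in m, angles in rad, forces in N, time in s.
With the tool pointing down it reaches from about 0.25 to 0.725 m from the base axis. Payload 4 kg.
Tool frame: the origin (TCP) lies on the centre line of the jaws, within the pads' length; the fingertips stand 22 mm ahead of it and the grasp point (between the pads) lies 3 mm ahead of it; z points along the fingers, y is the line along which they close (so a half turn about z gives the same grasp; the last joint's range is limited). The gripper opens to 85 mm and grips with 20 to 120 N. Pads are 22 mm wide; open, the fingers measure 114 mm over their backs; the gripper's body (76 mm by 85 mm) begins 54 mm behind the grasp point. The pads swing forward as they close: fully open they stand 13 mm farther back than shut.
Start: joints at [-1.109, 0.241, 0.005, 1.335, 0, 1.571], TCP at [0.223, -0.448, 0.253] pointing down, gripper open.
Joint ranges: [-2.72, 2.72], [-1.05, 1.87], [-1.09, 1.28], [-1.99, 2.15], [-1.42, 1.44], [-3.14, 3.14]. Speed limits (rad/s): [2.79, 2.79, 3.14, 3.14, 3.14, 3.14].

## Interface

Orientations are given as a unit quaternion [x, y, z, w].
In Python, from workcell import bot gives the robot as it stands.
- The arm moves only by the shell command python3 -m inch 'ROWS'. ROWS is JSON, one flat list of numbers, 7 for each row, row after row: the shift along the world's x, y, z in mm, then the turn, a rotation vector about the world's x, y, z in rad, then the opening in per cent of the stroke, from 0 (shut) to 100 (fully open). A call has 1 to 8 rows; each row is the pose to reach, as a shift and turn from the pose commanded when the call began; what a row does not reach only later rows make up. A row lasts 1/12 s, in which the tool goes at most 41.7 mm and 7.16 degrees, less where a joint would pass 70% of its speed; a pose out of reach is approached as far as the arm can. A call with a gripper value outside its range is refused whole. The fingers move at their own pace and stop on an object; the grip force is fixed at half the most. Time passes only in rows, so rows that repeat a pose let the fingers close. It gives the time, the measured TCP pose, the force, the opening and the grip force at its end, in the units of the state.
- bot.get_obs(): the state, without advancing time (a new reading comes with each control period).
- bot.camera(name): name is "scene" or "top" or "wrist"; returns the picture (384x512x3 uint8, blue, green, red); there is no depth.
- bot.camera_info(name): a dict with "intrinsics" (3x3 intrinsics, pixels), "distortion" ([k1, k2, p1, p2, k3] as OpenCV has them; the pictures are not rectified), "camera_from_world" (4x4, takes a point from world to camera coordinates); the wrist camera has in their place "hand_eye" (4x4, takes a point from camera to tool coordinates, whose origin is the TCP and whose axes are the flange's). Camera axes: x right, y down, z forward; pixel columns grow to the right and rows downward; lengths in m; the calibration is good to about 2 mm. A picture is of the moment at which its call begins: read the wrist's pose just before it. camera_info takes no time and is no camera call.
- bot.job_done(): hands the job in; it is judged then, once.
Trained networks look in the newest picture that a camera, given by its name, has taken for a name from the list of things; names that differ only in an ending like _2 or _b are one class to them, and where a whole thing is asked for, a point or a joint stands for the part that bears it (a point fixed in the world has none). Each returns a list of dicts, best first, with "confidence" (0 to 1); they miss things now and then, are a little off and sometimes report something else, mostly with a low value. They report only what shows in the picture. A call takes as long as a camera call.
- bot.silhouettes(camera, target): "mask" (384x512 bool, what is visible of it) and "uv" ([column, row] in pixels, amid what is visible of it).
- bot.spot_point(camera, target): "uv" ([column, row] in pixels: a listed point, or the origin of a listed thing).
The state is a dict: "clock": time; "joint_pos": joint angles; "joint_vel": joint speeds; "tau": joint torques, N m; "eef_pos": TCP position; "tool_rot": TCP orientation; "ft_force": force on the tool from outside, world axes, zero at the start; "ft_torque": the same for the moment, N m; "grip_width": finger opening in m; "grasp_force": force on a finger pad.
Only numpy, scipy, OpenCV 4.12 (cv2) and the standard library are available. Lean on these libraries where they do the work, as an engineer would, in place of code of your own. Each camera call takes 0.05 s, during which the arm holds its last target. There are 200 camera calls.

## Task

The carton stop on the feed tray has to be set for a new box size: swing its clamp lever fully open, slide the carriage along the rail until the tip of its thin stop plate lines up with the point of the arrow-shaped marker (not the round one), to within about 3 mm, then swing the lever fully back to lock it. Never drag the carriage while it is clamped, and leave the cartons and the bottle beside it as they are.

Things in the scene. Friction and masses are not known exactly. Their poses are not given: they have to be found in the camera images.
- feed_tray: Fixed aluminium plate 280 x 560 mm, 12 mm thick. Origin at table height in the middle of the rail's length; y runs along the rail, x across it (away from the robot). Steel rail at x -7 to 33 mm, top 30 mm above the table; white marker strip at x 155 to 185 mm, top at 30 mm; the carton lane lies between. Rail end stops 52 mm high at y = +-257 mm.
- carriage (a joint): Slide of the carriage along the tray's +y, m, 0 = middle, limits -0.15 to 0.15; it drags with about 5 N. The carriage is a grey block 105 (x) x 85 (y) mm, top 51 mm above the table, with an upright grip fin and a clamp lever on top and a steel stop plate (6 mm thick in y, top 71 mm above the table) reaching across the lane.
- grip (a point): Point in the carriage's upright grey grip fin, 90 mm above the table, 33 mm in tray x from the rail line, in the plane of the stop plate. Fin: 36 mm (tray x) x 22 mm (tray y), from 51 to 106 mm above the table; pinch it from above across its 22 mm. Axes as the tray's.
- stop_tip (a point): Far end of the stop plate, on the plate's middle plane, 40 mm above the table, 112 mm in tray x beyond the grip fin's middle. Axes as the tray's.
- lever (a joint): Angle of the clamp lever about a vertical axis, rad: 0 = locked, pointing along tray +y (parallel to the rail); 1.4 = fully open, pointing towards tray -x (counter-clockwise seen from above). It stays where it is left. The clamp is on below about 0.3; about 2 N at the knob turn it.
- lever_knob (a point): Point in the upright black cylindrical knob at the lever's end, 93 mm above the table, 80 mm from the pivot. Knob: 20 mm diameter, from 61 to 111 mm above the table; the flat dark lever arm under it is 16 mm wide, 61 to 71 mm above the table.
- lever_pivot (a point): Point on the lever's vertical pivot axis, 93 mm above the table; on the carriage, 30 mm in tray -x from the rail line, level in y with the stop plate. Axes as the tray's.
- arrow_tip (a point): The point of the black arrow-shaped marker: a 44 mm wide (y) arrow head with a short shank, 51 mm long, 22 mm high, fixed on the white strip, its tip pointing in tray -x at the lane. 41 mm above the table, 6 mm in x beyond the stop plate's end. Axes as the tray's. The mark to set to.
- round_marker: The other marker, a black round disc 44 mm across and 22 mm high fixed on the white strip on the other side of the start; not the one to use. Origin 13 mm in tray -x from the disc's centre, on its underside.
- lane_carton: White carton with a blue band, 85 x 34 mm, 60 mm high, standing in the lane at its tray -y end. Origin under its middle. Bystander.
- table_carton: White carton with a green band, 70 x 115 mm, 45 mm high, on the table to the robot's left. Origin under its middle. Bystander.
- pill_bottle: White jar 60 mm across, 100 mm high, standing on the table to the robot's right. Origin under its middle. Bystander.

How it is judged:
On the way, in this order (a step that is already met when the one before it is completed fails the run):
1. the clamp lever is swung open (beyond 1.1 rad) (value of joint lever above 1.1 rad), for 0.2 s.
2. with the lever still open (beyond 0.7 rad), the stop plate's tip is within 4 mm of the arrow's point along the rail (y of stop_tip in the frame of arrow_tip between -0.004 and 0.004 m and value of joint lever above 0.7 rad), for 0.3 s.
At the end, for the whole second after the job is handed in: The stop plate's tip is within 4 mm of the arrow marker's point along the rail, the carriage is at rest, and the clamp lever is locked again (below 0.15 rad); no bystander has been displaced by more than 15 mm (y of stop_tip in the frame of arrow_tip between -0.004 and 0.004 m and value of joint lever below 0.15 rad and velocity of joint carriage between -0.005 and 0.005 m/s); the robot touches nothing.
It fails at once if the carriage is dragged along (faster than 50 mm/s) while clamped (lever below 0.3 rad) (value of joint lever below 0.3 rad and (velocity of joint carriage above 0.05 m/s or velocity of joint carriage below -0.05 m/s)).
It fails at once if the lane carton is moved by more than 15 mm (distance of lane_carton from where it was at the start of the episode above 0.015 m).
It fails at once if the table carton is moved by more than 15 mm (distance of table_carton from where it was at the start of the episode above 0.015 m).
It fails at once if the pill bottle is moved by more than 15 mm (distance of pill_bottle from where it was at the start of the episode above 0.015 m).
It also fails if it takes over 64 s, if anything falls off the work surface, if the arm or the gripper's body presses on something with over 40 N, if the wrist force passes 120 N, or if a joint passes its speed limit or range.

## Working session

There is one attempt and no reset: what is moved stays moved. The work goes in short steps, Python scripts to look and compute and a shell command to move; the robot and the scene stay as the last step left them, time stands still between calls to the robot, and variables do not carry over. Pictures are saved under pics/ and viewed, at most 10 in all, crops included, and the job is handed in when it is done.

```bash
mkdir -p pics
cat > h.py <<'E'
import numpy as np, cv2
from workcell import bot
from scipy.spatial.transform import Rotation as R
def cam(name):
    i=bot.camera_info(name); K=np.array(i["intrinsics"]);d=np.array(i["distortion"],float)
    if name=="wrist":
        o=bot.get_obs(); T=np.eye(4);T[:3,:3]=R.from_quat(o["tool_rot"]).as_matrix();T[:3,3]=o["eef_pos"]
        W=T@np.array(i["hand_eye"])
    else: W=np.linalg.inv(np.array(i["camera_from_world"]))
    return K,d,W
def ray(c,uv,z):
    K,d,W=c
    p=cv2.undistortPoints(np.array([[uv]],float),K,d)[0,0]
    v=W[:3,:3]@np.array([p[0],p[1],1]);o=W[:3,3]
    return o+v*(z-o[2])/v[2]
H=dict(grip=.09,stop_tip=.04,lever_knob=.093,lever_pivot=.093,arrow_tip=.041,round_marker=.03,feed_tray=0,lane_carton=.012,table_carton=0,pill_bottle=0)
def look(name,targets,save=None):
    c=cam(name); im=bot.camera(name)
    if save: cv2.imwrite("pics/"+save,im)
    for t in targets:
        for r in bot.spot_point(name,t)[:2]:
            print(name,t,round(r["confidence"],2),np.round(r["uv"],1),np.round(ray(c,r["uv"],H[t])*1000,1))
E
python3 - <<'E'
from h import *
look("top",list(H),"top0.png")
look("scene",["grip","stop_tip","lever_knob","lever_pivot","arrow_tip"],"scene0.png")
o=bot.get_obs();print(o)
E
```

```text
top grip 0.69 [247.8 169.3] [614.6  33.9  90. ]
top grip 0.63 [212.4 186. ] [566.9 131.9  90. ]
top stop_tip 0.69 [257.5 136.5] [724.4   7.7  40. ]
top lever_knob 0.63 [215.7 183.4] [573.7 122.5  93. ]
top lever_pivot 0.57 [244.1 189.2] [557.8  43.5  93. ]
top arrow_tip 0.61 [247.1 166.4] [633.6  37.5  41. ]
top arrow_tip 0.49 [219.2 126. ] [756.3 121.8  41. ]
top round_marker 0.46 [285.1 139.3] [719.1 -74.5  30. ]
top feed_tray 0.82 [239.1 182.7] [592.5  62.4   0. ]
top lane_carton 0.97 [317.2 168.1] [ 635.8 -171.2   12. ]
top table_carton 0.58 [110.8 246.8] [397.  443.6   0. ]
top table_carton 0.33 [248.  165.7] [644.7  36.2   0. ]
top pill_bottle 0.6 [404.7 251.7] [ 387.6 -429.9    0. ]
scene grip 0.91 [251.3 207.7] [610.5  32.4  90. ]
scene stop_tip 0.75 [212.  230.5] [727.1  -1.6  40. ]
scene stop_tip 0.19 [254.9 205.2] [566.8 -12.4  40. ]
scene lever_knob 0.8 [281.9 223.3] [580.4 135.9  93. ]
scene lever_pivot 0.6 [271.4 197.5] [540.2  35.6  93. ]
scene arrow_tip 0.62 [228.1 264.8] [758.2 131.2  41. ]
scene arrow_tip 0.39 [268.9 203.6] [529.    8.6  41. ]
{'clock': 0.85, 'joint_pos': array([-1.10898514e+00,  2.40549881e-01,  5.03055043e-03,  1.33517867e+00,
        1.23777281e-05,  1.57078256e+00]), 'joint_vel': array([ 0.00055703, -0.00157282,  0.00024945,  0.00047599,  0.00059972,
       -0.00041589]), 'tau': array([ 5.02286400e-05, -3.72176564e+01,  2.52689302e+01,  1.07568903e-03,
       -1.67824368e-07, -7.98594556e-06]), 'eef_pos': array([ 0.22279778, -0.44764103,  0.25334321]), 'tool_rot': array([9.73457964e-01, 2.28865876e-01, 1.72755480e-05, 4.64413169e-05]), 'ft_force': array([-0.61492158, -0.0024001 , -0.04562931]), 'ft_torque': array([ 0.00113455, -0.01619539, -0.01172571]), 'grasp_force': 0.0, 'grip_width': 0.08527040540013596}
```

Run:
```python
import cv2
a=cv2.imread("pics/top0.png")[90:240,140:340]
cv2.imwrite("pics/top0c.png",cv2.resize(a,None,fx=4,fy=4,interpolation=cv2.INTER_CUBIC))
```

```text
(no output)
```

View pics/top0c.png

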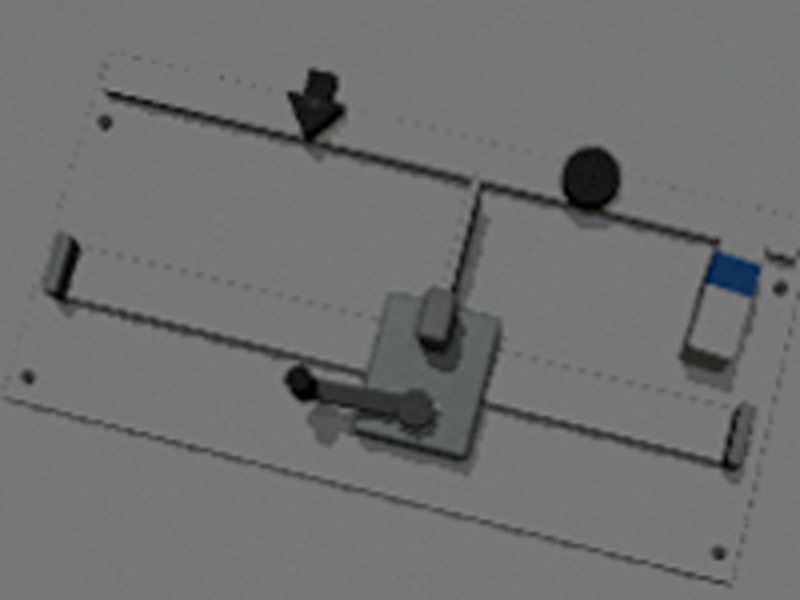

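View pics/scene0.png

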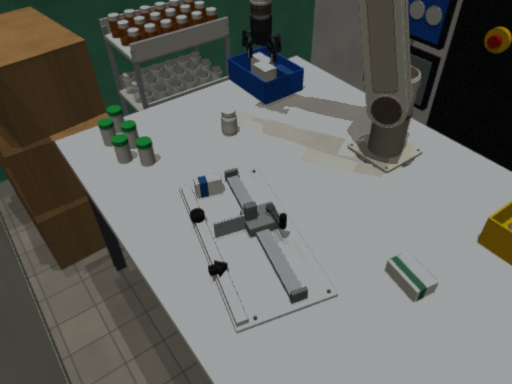

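The top view shows the arrow tip at about px (217,125), the stop tip at (259,136), the knob at (215,184) and the pivot at (244,192). The tray's yaw is about -14°. The point fixes agree with the given sizes, so I'm heading for the knob.

```bash
A='[349,572,0,0,0,0.866,50,349,572,0,0,0,0.866,50,349,572,0,0,0,0.866,50,349,572,0,0,0,0.866,50,349,572,0,0,0,0.866,50,349,572,0,0,0,0.866,50,349,572,0,0,0,0.866,50,349,572,0,0,0,0.866,50]' ; true
python3 -m inch '[349,572,0,0,0,0.866,50,349,572,0,0,0,0.866,50,349,572,0,0,0,0.866,50,349,572,0,0,0,0.866,50,349,572,0,0,0,0.866,50,349,572,0,0,0,0.866,50,349,572,0,0,0,0.866,50,349,572,0,0,0,0.866,50]'
```

```text
clock: 1.52
eef_pos: [0.3971, -0.1612, 0.2537]
tool_rot: [0.786, 0.618, 0.0, 0.0]
ft_force: [0.9, -0.6, 0.5]
grip_width: 0.0424
grasp_force: 0.0
```

```bash
python3 -m inch '[175,285,0,0,0,0,50,175,285,0,0,0,0,50,175,285,0,0,0,0,50,175,285,0,0,0,0,50,175,285,0,0,0,0,50,175,285,0,0,0,0,50,175,285,0,0,0,0,50,175,285,0,0,0,0,50]'
python3 -m inch '[0,0,0,0,0,0,50,0,0,0,0,0,0,50]'
python3 - <<'E'
from h import *
print(bot.get_obs()["joint_pos"])
look("wrist",["lever_knob","lever_pivot","grip","stop_tip","arrow_tip"],"w1.png")
E
```

```text
clock: 2.18
eef_pos: [0.5715, 0.1231, 0.2533]
tool_rot: [0.787, 0.616, 0.0, 0.0]
ft_force: [0.4, 0.2, 0.3]
grip_width: 0.0429
grasp_force: 0.0
clock: 2.35
eef_pos: [0.5713, 0.1231, 0.2519]
tool_rot: [0.786, 0.618, -0.001, -0.0]
ft_force: [-0.6, 0.6, 0.2]
grip_width: 0.0425
grasp_force: 0.0
[ 2.12298625e-01  4.12686050e-01  2.44096094e-01  1.40396751e+00
 -1.56128419e-04  2.02237085e+00]
wrist lever_knob 0.91 [255.7 178.7] [569.7 123.7  93. ]
wrist lever_knob 0.45 [352.4 349.8] [627.3 -94.3  93. ]
wrist lever_pivot 0.82 [257.4 257.6] [552.4  46.1  93. ]
wrist grip 0.68 [320.6 255.2] [612.7  32.1  90. ]
wrist stop_tip 0.97 [407.7 235.5] [718.8   2.   40. ]
wrist arrow_tip 0.83 [438.4 115.8] [762.9 130.2  41. ]
```

View pics/w1.png

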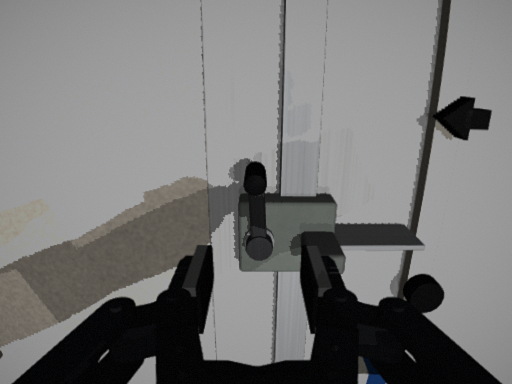

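The wrist view shows the knob at (255,175), the pivot at (259,245), the stop tip at (415,243) and the arrow tip at (435,117). Knob to pivot comes out at 79.5 mm, against 80 mm given. I'll lower the jaws to cage the knob loosely and then swing it.

```bash
python3 -m inch '[-1.5,0.5,-40,0,0,0,50,-1.5,0.5,-80,0,0,0,50,-1.5,0.5,-120,0,0,0,50,-1.5,0.5,-152,0,0,0,50,-1.5,0.5,-152,0,0,0,50]'
python3 -m inch '[-9,1.6,0,0,0,0.113,50,-18,2.1,0,0,0,0.227,50,-27.1,1.6,0,0,0,0.34,50,-36,0.1,0,0,0,0.454,50,-44.7,-2.4,0,0,0,0.567,50,-53.1,-5.9,0,0,0,0.681,50,-61,-10.3,0,0,0,0.794,50,-68.4,-15.6,0,0,0,0.908,50]'
```

```text
clock: 3.07
eef_pos: [0.5638, 0.1192, 0.0946]
tool_rot: [0.788, 0.616, -0.006, -0.003]
ft_force: [-0.5, -0.9, -1.2]
grip_width: 0.0426
grasp_force: 0.0
clock: 3.73
eef_pos: [0.5028, 0.1056, 0.1045]
tool_rot: [0.435, 0.9, 0.002, 0.002]
ft_force: [1.8, 0.4, -1.3]
grip_width: 0.0426
grasp_force: 0.8
```

```bash
python3 -m inch '[-6.8,-6,0,0,0,0.113,50,-12.8,-12.8,0,0,0,0.227,50,-18,-20.3,0,0,0,0.34,50,-22.3,-28.2,0,0,0,0.454,50,-25.7,-36.7,0,0,0,0.567,50,-26.7,-40,0,0,0,0.611,50,-26.7,-40,0,0,0,0.611,50,-26.7,-40,0,0,0,0.611,50]'
python3 - <<'E'
from h import *
look("wrist",["lever_knob","lever_pivot"]);look("top",["lever_knob","lever_pivot"])
E
```

```text
clock: 4.4
eef_pos: [0.4758, 0.0657, 0.1036]
tool_rot: [0.148, 0.989, 0.001, 0.002]
ft_force: [1.8, 0.8, 0.5]
grip_width: 0.0427
grasp_force: 0.6
wrist lever_knob 0.81 [278.7 271.9] [478.7  75.1  93. ]
top lever_pivot 0.95 [241.5 189.2] [557.8  50.7  93. ]
```

```bash
python3 -m inch '[0,0,40,0,0,0,70,0,0,80,0,0,0,70,34,-8,100,0,0,0.05,70,70,-17,100,0,0,0.05,70,105,-26,100,0,0,0.05,70,136,-33,100,0,0,0.05,70,136,-33,100,0,0,0.05,70,136,-33,100,0,0,0.05,70]'
python3 - <<'E'
from h import *
look("wrist",["lever_knob","lever_pivot","grip","stop_tip","arrow_tip"],"w2.png")
E
```

```text
clock: 5.37
eef_pos: [0.6104, 0.0323, 0.1991]
tool_rot: [0.123, 0.992, -0.001, -0.002]
ft_force: [-0.3, -0.1, -0.3]
grip_width: 0.0599
grasp_force: 0.0
wrist lever_pivot 0.77 [250.3 120.5] [552.3  42.   93. ]
wrist grip 0.65 [252.4 205.2] [613.7  27.8  90. ]
wrist arrow_tip 0.53 [381.4 296.1] [761.3 126.5  41. ]
```

View pics/w2.png

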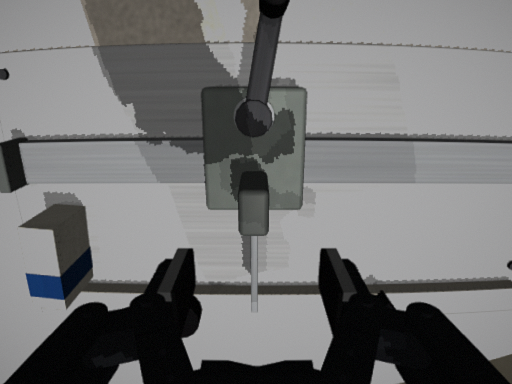

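The wrist view shows the lever pointing to tray -x, so it is open. The fin is centred at about (254,200) and the stop tip at (254,310). I'll descend on the fin and grip it.

```bash
python3 -m inch '[3,-2,-36,0,0,0,70,3,-2,-72,0,0,0,70,3,-2,-107,0,0,0,70,3,-2,-107,0,0,0,70,3,-2,-107,0,0,0,0,3,-2,-107,0,0,0,0,3,-2,-107,0,0,0,0,3,-2,-107,0,0,0,0]'
python3 -m inch '[0,0,0,0,0,0,0,0,0,0,0,0,0,0,0,0,0,0,0,0,0]'
python3 - <<'E'
from h import *
look("top",["stop_tip","arrow_tip","grip"])
look("scene",["stop_tip","arrow_tip","grip"])
look("wrist",["stop_tip","arrow_tip","grip"],"w3.png")
E
```

```text
clock: 6.33
eef_pos: [0.615, 0.0303, 0.0979]
tool_rot: [0.122, 0.992, -0.0, 0.003]
ft_force: [-1.0, -2.1, 6.2]
grip_width: 0.0213
grasp_force: 62.4
clock: 6.58
eef_pos: [0.615, 0.0303, 0.0979]
tool_rot: [0.122, 0.992, -0.0, 0.003]
ft_force: [-2.2, -2.2, 7.4]
grip_width: 0.021
grasp_force: 62.5
top arrow_tip 0.52 [217.8 125.2] [758.8 126.1  41. ]
top grip 0.55 [215.  123.4] [748.3 128.9  90. ]
top grip 0.19 [285.5 143.6] [689.2 -71.9  90. ]
scene stop_tip 0.8 [213.6 229.2] [720.7  -3.2  40. ]
scene arrow_tip 0.73 [228.6 266.1] [759.5 135.7  41. ]
scene grip 0.73 [253.9 205.5] [599.2  29.5  90. ]
wrist stop_tip 0.3 [ 11.9 290.7] [ 621.7 -146.3   40. ]
wrist stop_tip 0.29 [295.3 162.5] [581.1  60.8  40. ]
wrist grip 0.75 [252.6 272.8] [613.2  28.5  90. ]
```

```bash
python3 -m inch '[3,13,0,0,0,0,0,7,31,0,0,0,0,0,12,50,0,0,0,0,0,16,69,0,0,0,0,0,20,87,0,0,0,0,0,24,103,0,0,0,0,0,27,116,0,0,0,0,0,28.5,122,0,0,0,0,0]'
python3 -m inch '[0,0,0,0,0,0,0,0,0,0,0,0,0,0]'
python3 - <<'E'
from h import *
look("wrist",["stop_tip","arrow_tip","lever_knob"],"w4.png")
look("top",["stop_tip","arrow_tip"],"top4.png")
look("scene",["stop_tip","arrow_tip","grip"],"scene4.png")
E
```

```text
clock: 7.85
eef_pos: [0.6456, 0.1528, 0.098]
tool_rot: [0.122, 0.992, -0.0, 0.005]
ft_force: [3.4, -6.9, 3.6]
grip_width: 0.021
grasp_force: 62.2
clock: 8.02
eef_pos: [0.6459, 0.1537, 0.0979]
tool_rot: [0.122, 0.993, 0.001, 0.005]
ft_force: [4.9, 0.7, 2.1]
grip_width: 0.0209
grasp_force: 61.7
top stop_tip 0.41 [217.  124.7] [760.7 128.6  40. ]
top arrow_tip 0.72 [215.5 125.4] [758.2 132.9  41. ]
scene stop_tip 0.88 [225.9 262.4] [758.2 120.2  40. ]
scene arrow_tip 0.62 [228.2 265.3] [758.9 132.8  41. ]
scene grip 0.92 [268.6 238.9] [642.5 157.4  90. ]
```

View pics/w4.png

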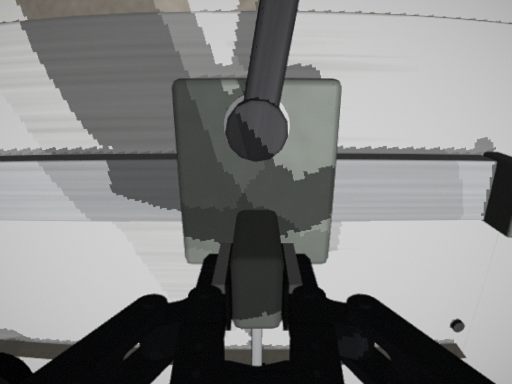

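The lever is still open and the pads are square on the fin. The tip is hidden under the gripper, so I'll release and view the tip and arrow from the side.

```bash
python3 -m inch '[0,0,0,0,0,0,60,0,0,0,0,0,0,60,0,0,0,0,0,0,60,0,0,40,0,0,0,60,0,0,80,0,0,0,60,0,0,100,0,0,-0.12,60,32,-67,110,0,0,-0.24,60,32,-67,110,0,0,-0.36,60]'
python3 -m inch '[0,0,0,0,0,-0.6,60,0,0,0,0,0,-0.6,60,0,0,0,0,0,-0.6,60,0,0,0,0,0,-0.6,60,0,0,0,0,0,-0.6,60,0,0,0,0,0,-0.7,60,0,0,0,0,0,-0.8,60,0,0,0,0,0,-0.9,60]'
python3 -m inch '[0,0,0,0,0,-0.31,60,0,0,0,0,0,-0.31,60,0,0,0,0,0,-0.31,60,0,0,0,0,0,-0.31,60,0,0,0,0,0,-0.31,60]'
python3 - <<'E'
from h import *
look("wrist",["stop_tip","arrow_tip","grip","lever_pivot","lever_knob"],"w5.png")
E
```

```text
clock: 9.23
eef_pos: [0.6748, 0.0867, 0.2078]
tool_rot: [0.299, 0.954, 0.001, 0.002]
ft_force: [0.5, -0.7, -0.9]
grip_width: 0.0508
grasp_force: 0.0
clock: 9.9
eef_pos: [0.6734, 0.0859, 0.2044]
tool_rot: [0.685, 0.728, -0.0, -0.0]
ft_force: [-0.1, 0.3, 0.6]
grip_width: 0.0512
grasp_force: 0.0
clock: 10.32
eef_pos: [0.6735, 0.0859, 0.2044]
tool_rot: [0.787, 0.617, -0.0, -0.0]
ft_force: [-0.3, 0.4, -0.6]
grip_width: 0.0511
grasp_force: 0.0
wrist stop_tip 0.73 [334.2 109.9] [751.6 128.5  40. ]
wrist arrow_tip 0.57 [344. 107.] [760.  129.1  41. ]
wrist grip 0.69 [193.7 115.2] [644.3 155.2  90. ]
wrist lever_pivot 0.75 [106.8 115.5] [584.7 171.   93. ]
wrist lever_knob 0.57 [  5.  102.8] [512.3 200.7  93. ]
```

View pics/w5.png

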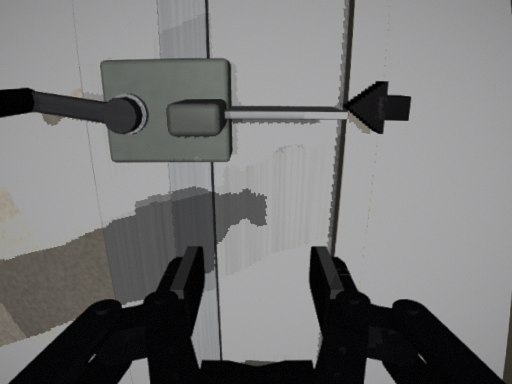

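Run:
```python
from h import *
a=cv2.imread("pics/w5.png")[75:145,310:420]
cv2.imwrite("pics/w5c.png",cv2.resize(a,None,fx=7,fy=7,interpolation=cv2.INTER_CUBIC))
c=cam("wrist");print(c[2].round(3))
# expected pixels of plate for tip hypothesis
K,d,W=c;Wi=np.linalg.inv(W);yaw=np.radians(-14)
ex=np.array([np.cos(yaw),np.sin(yaw),0]);ey=np.array([-ex[1],ex[0],0])
tip=np.array([.751,.1275,0])
for n,p in dict(t71m=tip-.003*ey+[0,0,.071],t71p=tip+.003*ey+[0,0,.071],t12m=tip-.003*ey+[0,0,.02],
   in71m=tip-.08*ex-.003*ey+[0,0,.071],in71p=tip-.08*ex+.003*ey+[0,0,.071]).items():
    q=cv2.projectPoints(p.reshape(1,3),cv2.Rodrigues(Wi[:3,:3])[0],Wi[:3,3],K,d)[0].ravel();print(n,q.round(1))
```

```text
[[ 0.971 -0.228 -0.078  0.693]
 [-0.241 -0.918 -0.314  0.167]
 [ 0.     0.323 -0.946  0.326]
 [ 0.     0.     0.     1.   ]]
t71m [342.2 118.6]
t71p [342.8 110.7]
t12m [328.4 112.5]
in71m [237.7 118.1]
in71p [237.6 110.1]
```

View pics/w5c.png

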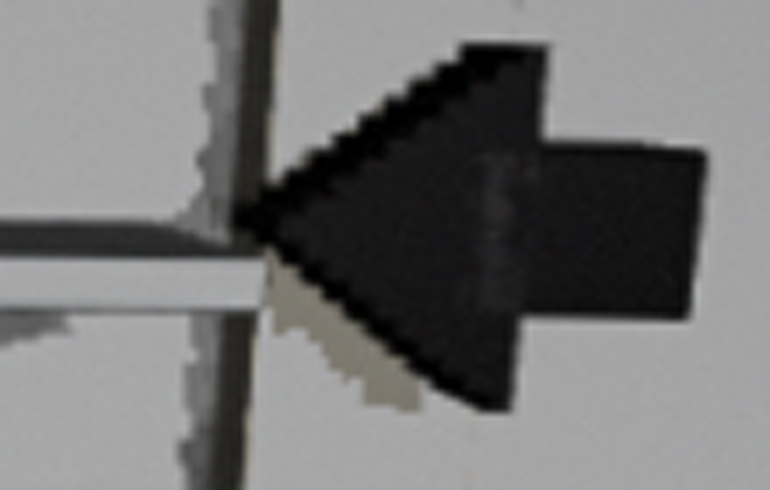

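Run:
```python
from h import *
c=cam("wrist");yaw=np.radians(-14)
ey=np.array([-np.sin(yaw),np.cos(yaw),0])
im=cv2.imread("pics/w5.png").astype(int).sum(2)//3
for col in (300,325,340): print(col,im[100:124,col])
f=lambda u,v,z:(ray(c,((310+(u+.5)/7-.5),(75+(v+.5)/7-.5)),z)*1000)
for n,a in dict(tip_top=(265,284,.071),tip_top_in=(10,284,.071),arrow52=(272,225,.052),arrow30=(236,212,.030),arrow41=(253,218,.041),back_up=(546,45,.052),back_dn=(512,410,.052)).items():
    p=f(*a);print(n,p.round(1),(p@ey).round(1))
```

```text
300 [166 165 167 168 169 159 100  48  44  43  43  88 154 166 162 156 148 143
 115  76  91  97 124 152]
325 [166 166 166 166 167 167 111  54  46  43  40  60 154 168 167 166 164 165
 151 124 166 167 167 166]
340 [ 95  96  94  82  77  86  90  94 109  77  47  54 145 168 166 166 167 167
 161  98  99 101 103 110]
tip_top [754.7 126.3  71. ] 305.1
tip_top_in [727.4 132.8  71. ] 304.8
arrow52 [761.2 129.8  52. ] 310.1
arrow30 [762.5 129.5  30. ] 310.1
arrow41 [761.8 129.7  41. ] 310.1
back_up [795.9 142.7  52. ] 331.1
back_dn [786.2 101.6  52. ] 288.8
```

The zoom shows the plate's top face ending at about px (347,115) and the arrow point at about (346,106). The tip sits 5 mm short along tray +y. I'll re-grip and nudge it.

```bash
python3 -m inch '[-16,34,-10,0,0,0.7,60,-32,67,-10,0,0,0.7,60,-32,67,-10,0,0,0.7,60,-32,67,-10,0,0,0.7,60,-32,67,-10,0,0,0.8,60,-32,67,-10,0,0,0.9,60,-32,67,-10,0,0,1.0,60,-32,67,-10,0,0,1.1,60]'
python3 -m inch '[0,0,0,0,0,0.6,60,0,0,0,0,0,0.6,60,0,0,0,0,0,0.6,60,0,0,0,0,0,0.6,60,0,0,0,0,0,0.6,60,0,0,0,0,0,0.6,60]'
python3 - <<'E'
from h import *
look("wrist",["grip","lever_knob","lever_pivot"])
E
```

```text
clock: 11.28
eef_pos: [0.6417, 0.153, 0.1943]
tool_rot: [0.393, 0.919, -0.0, 0.0]
ft_force: [-0.1, -0.3, -0.2]
grip_width: 0.0514
grasp_force: 0.0
clock: 11.78
eef_pos: [0.6417, 0.1529, 0.1943]
tool_rot: [0.106, 0.994, 0.0, 0.0]
ft_force: [1.2, 0.7, 0.6]
grip_width: 0.0511
grasp_force: 0.0
wrist lever_pivot 0.8 [260.2 117.3] [582.6 167.9  93. ]
```

```bash
python3 -m inch '[2,0,-35,0,0,-0.03,60,3,0,-70,0,0,-0.03,60,3,0,-98,0,0,-0.03,60,3,0,-98,0,0,-0.03,60,3,0,-98,0,0,-0.03,60,3,0,-98,0,0,-0.03,0,3,0,-98,0,0,-0.03,0,3,0,-98,0,0,-0.03,0]'
python3 -m inch '[0,0,0,0,0,0,0,0,0,0,0,0,0,0,0,0,0,0,0,0,0]'
```

```text
clock: 12.65
eef_pos: [0.6466, 0.1534, 0.0996]
tool_rot: [0.122, 0.992, 0.001, 0.003]
ft_force: [0.1, 0.8, 1.3]
grip_width: 0.021
grasp_force: 61.7
clock: 12.9
eef_pos: [0.6466, 0.1535, 0.0996]
tool_rot: [0.122, 0.993, 0.001, 0.003]
ft_force: [-0.4, 0.9, 5.9]
grip_width: 0.0209
grasp_force: 62.2
```

```bash
python3 -m inch '[0.6,2.5,0,0,0,0,0,1.2,5,0,0,0,0,0,1.2,5,0,0,0,0,0,1.2,5,0,0,0,0,0,1.2,5,0,0,0,0,0,1.2,5,0,0,0,0,0]'
```

```text
clock: 13.4
eef_pos: [0.6476, 0.1571, 0.0996]
tool_rot: [0.123, 0.992, 0.0, 0.003]
ft_force: [-0.8, -3.1, 7.0]
grip_width: 0.021
grasp_force: 62.4
```

```bash
python3 -m inch '[0.4,1.6,0,0,0,0,0,0.4,1.6,0,0,0,0,0,0.4,1.6,0,0,0,0,0,0.4,1.6,0,0,0,0,0]'
```

```text
clock: 13.73
eef_pos: [0.6479, 0.1584, 0.0996]
tool_rot: [0.123, 0.992, -0.0, 0.003]
ft_force: [-1.2, -3.4, 7.4]
grip_width: 0.0212
grasp_force: 62.5
```

```bash
python3 -m inch '[0,0,0,0,0,0,60,0,0,0,0,0,0,60,0,0,0,0,0,0,60,0,0,40,0,0,0,60,0,0,80,0,0,0,60,-20,8,110,0,0,-0.1,60,-55,20,110,0,0,-0.17,60,-90,32,110,0,0,-0.17,60]'
python3 -m inch '[-30,11,0,0,0,0,60,-45,15.5,0,0,0,0,60,-45,15.5,0,0,0,0,60,-45,15.5,0,0,0,0,60]'
python3 - <<'E'
from h import *
look("wrist",["lever_knob","lever_pivot","grip"],"w6.png")
E
```

```text
clock: 14.4
eef_pos: [0.5576, 0.1922, 0.2088]
tool_rot: [0.208, 0.978, 0.002, 0.003]
ft_force: [0.4, 1.0, -0.5]
grip_width: 0.0514
grasp_force: 0.0
clock: 14.73
eef_pos: [0.511, 0.2075, 0.2067]
tool_rot: [0.205, 0.979, 0.0, 0.0]
ft_force: [0.5, -0.5, 0.5]
grip_width: 0.0513
grasp_force: 0.0
wrist lever_knob 0.86 [256.1 198.7] [511.9 206.4  93. ]
wrist lever_pivot 0.81 [254.6 286.9] [584.  173.4  93. ]
wrist grip 0.57 [255.5 201.9] [515.1 204.5  90. ]
```

View pics/w6.png

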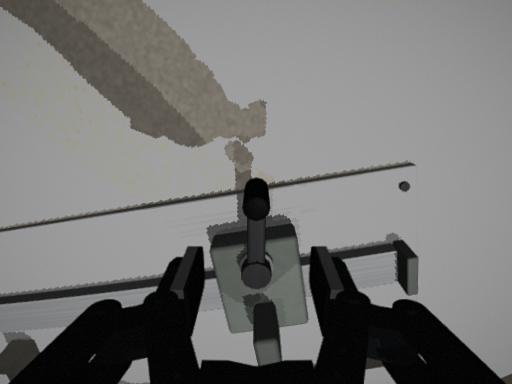

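The knob at (256,200) is centred between the jaws. Next: lower, cage it and swing it back gently.

```bash
python3 -m inch '[1,-1,-36,0,0,0,45,1,-1,-72,0,0,0,45,1,-1,-106,0,0,0,45,1,-1,-106,0,0,0,45,1,-1,-106,0,0,0,45]'
python3 - <<'E'
import numpy as np
a=np.radians(155.7)
for base in (0,32,64):
  b=np.radians(155.7-base)
  for k in range(1,9):
    t=b-np.radians(4*k); print(f"{80*(np.cos(t)-np.cos(b)):.1f},{80*(np.sin(t)-np.sin(b)):.1f},0,0,0,{-np.radians(4*k):.2f},45",end=", ")
  print()
E
```

```text
clock: 15.35
eef_pos: [0.5113, 0.2049, 0.0984]
tool_rot: [0.206, 0.978, -0.002, -0.002]
ft_force: [-0.0, 0.1, 1.3]
grip_width: 0.0384
grasp_force: 0.0
2.5,5.0,0,0,0,-0.07,45, 5.3,9.8,0,0,0,-0.14,45, 8.4,14.4,0,0,0,-0.21,45, 11.9,18.8,0,0,0,-0.28,45, 15.7,23.0,0,0,0,-0.35,45, 19.7,26.8,0,0,0,-0.42,45, 24.0,30.4,0,0,0,-0.49,45, 28.5,33.6,0,0,0,-0.56,45, 
4.8,2.9,0,0,0,-0.07,45, 9.7,5.5,0,0,0,-0.14,45, 14.8,7.8,0,0,0,-0.21,45, 20.1,9.7,0,0,0,-0.28,45, 25.4,11.2,0,0,0,-0.35,45, 30.9,12.3,0,0,0,-0.42,45, 36.4,13.0,0,0,0,-0.49,45, 42.0,13.4,0,0,0,-0.56,45, 
5.6,-0.0,0,0,0,-0.07,45, 11.2,-0.4,0,0,0,-0.14,45, 16.7,-1.3,0,0,0,-0.21,45, 22.1,-2.4,0,0,0,-0.28,45, 27.5,-4.0,0,0,0,-0.35,45, 32.7,-5.9,0,0,0,-0.42,45, 37.8,-8.2,0,0,0,-0.49,45, 42.7,-10.9,0,0,0,-0.56,45,
```

```bash
python3 -m inch '[2.5,5,0,0,0,-0.07,45,5.3,9.8,0,0,0,-0.14,45,8.4,14.4,0,0,0,-0.21,45,11.9,18.8,0,0,0,-0.28,45,15.7,23,0,0,0,-0.35,45,19.7,26.8,0,0,0,-0.42,45,24,30.4,0,0,0,-0.49,45,28.5,33.6,0,0,0,-0.56,45]'
python3 -m inch '[4.8,2.9,0,0,0,-0.07,45,9.7,5.5,0,0,0,-0.14,45,14.8,7.8,0,0,0,-0.21,45,20.1,9.7,0,0,0,-0.28,45,25.4,11.2,0,0,0,-0.35,45,30.9,12.3,0,0,0,-0.42,45,36.4,13,0,0,0,-0.49,45,42,13.4,0,0,0,-0.56,45]'
python3 -m inch '[5.6,0,0,0,0,-0.07,45,11.2,-0.4,0,0,0,-0.14,45,16.7,-1.3,0,0,0,-0.21,45,22.1,-2.4,0,0,0,-0.28,45,27.5,-4,0,0,0,-0.35,45,32.7,-5.9,0,0,0,-0.42,45,32.7,-5.9,0,0,0,-0.42,45,32.7,-5.9,0,0,0,-0.42,45]'
```

```text
clock: 16.02
eef_pos: [0.5426, 0.2398, 0.1032]
tool_rot: [0.47, 0.883, 0.001, 0.001]
ft_force: [-1.2, -2.2, 0.3]
grip_width: 0.0386
grasp_force: 0.8
clock: 16.68
eef_pos: [0.5844, 0.2532, 0.1033]
tool_rot: [0.696, 0.718, 0.001, 0.001]
ft_force: [-0.7, -0.6, -0.0]
grip_width: 0.0385
grasp_force: 0.8
clock: 17.35
eef_pos: [0.6149, 0.2477, 0.103]
tool_rot: [0.829, 0.559, -0.0, -0.001]
ft_force: [-6.5, 1.0, 1.5]
grip_width: 0.0384
grasp_force: 3.0
```

```bash
python3 -m inch '[-6,1,0,0,0,0,45,-6,1,0,0,0,0,45,-6,1,40,0,0,0,45,-6,1,80,0,0,0.07,45,-6,1,103,0,0,0.14,45,30,-80,103,0,0,0.14,45,58,-161,103,0,0,0.14,45,58,-161,103,0,0,0.14,45]'
python3 -m inch '[0,0,0,0,0,0,45,0,0,0,0,0,0,45,0,0,0,0,0,0,45]'
python3 - <<'E'
from h import *
look("wrist",["stop_tip","arrow_tip","lever_pivot","lever_knob"],"w7.png")
im=cv2.imread("pics/w7.png");big=cv2.resize(im[70:150,310:420],None,fx=5,fy=5,interpolation=cv2.INTER_CUBIC)
lo=cv2.resize(im[40:140,0:240],None,fx=1,fy=1)
out=np.zeros((510,560,3),np.uint8);out[:400,:550]=big;out[405:505,:240]=lo
cv2.imwrite("pics/w7c.png",out)
E
```

```text
clock: 18.02
eef_pos: [0.6578, 0.1319, 0.2066]
tool_rot: [0.787, 0.617, 0.003, 0.002]
ft_force: [0.8, 0.4, 0.6]
grip_width: 0.0381
grasp_force: 0.0
clock: 18.27
eef_pos: [0.6567, 0.1318, 0.2045]
tool_rot: [0.788, 0.615, 0.001, 0.0]
ft_force: [-0.2, 0.5, 0.6]
grip_width: 0.0388
grasp_force: 0.0
wrist stop_tip 0.96 [362.1 153.8] [753.  130.6  40. ]
wrist stop_tip 0.52 [235.3 164.2] [641.  148.6  40. ]
wrist arrow_tip 0.66 [370.4 152.8] [760.2 130.   41. ]
wrist lever_pivot 0.72 [150.8 166.2] [586.8 174.3  93. ]
wrist lever_knob 0.86 [141.1  53.7] [606.  249.7  93. ]
wrist lever_knob 0.19 [150.6 166.8] [586.5 173.9  93. ]
```

View pics/w7c.png

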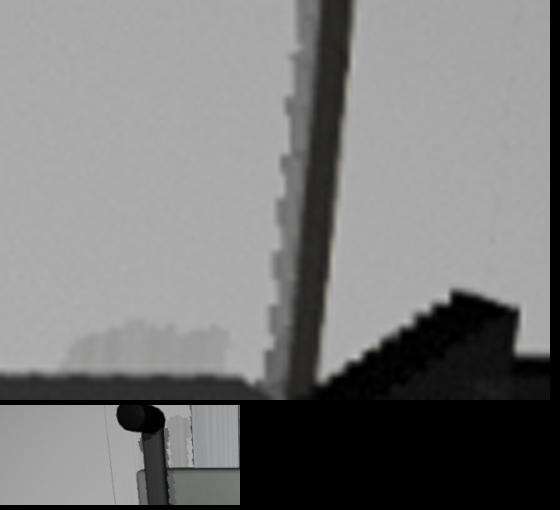

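The stop-tip area fell outside this crop, but the lever measures 75.7°, so it is locked. I'll crop again, lower down.

Run:
```python
import cv2
im=cv2.imread("pics/w7.png")
cv2.imwrite("pics/w7d.png",cv2.resize(im[120:190,340:450],None,fx=7,fy=7,interpolation=cv2.INTER_CUBIC))
for col in (345,355,362): print(col,im[138:178,col].astype(int).sum(1)//3)
```

```text
345 [155 156 155 153 157 155 135  84  50  47  48  47  48  45  46  45  43  45
  47  97 144 153 150 146 137 126 124 155 170 172 171 170 171 172 170 171
 169 172 171 171]
355 [160 161 170 170 171 171 153  92  47  48  48  49  46  48  47  46  47  45
  46  94 143 156 151 146 139 127 125 155 172 172 172 172 171 173 172 171
 172 171 172 171]
362 [173 169 156 156 156 158 159 144 101  82  63  47  47  49  45  45  47  45
  48  91 142 157 150 146 141 128  93  83  99  98  92  88  89  91  91  90
  80  75  77  85]
```

View pics/w7d.png

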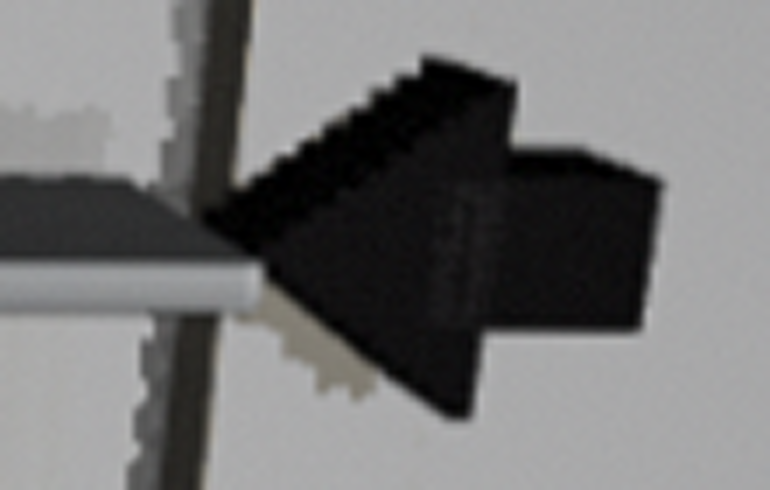

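Run:
```python
from h import *
c=cam("wrist");yaw=np.radians(-14)
ey=np.array([-np.sin(yaw),np.cos(yaw),0])
f=lambda u,v,z:(ray(c,((340+(u+.5)/7-.5),(120+(v+.5)/7-.5)),z)*1000)
for n,a in dict(tip_top=(262,285.5,.071),tip_in=(5,285.5,.071),arrow52=(260,258,.052),arrow30=(205,215,.030),back_up=(516,85,.052),back_dn=(470,418,.052)).items():
    p=f(*a);print(n,p.round(1),(p@ey).round(1))
```

```text
tip_top [754.1 133.6  71. ] 312.1
tip_in [725.2 140.6  71. ] 311.9
arrow52 [760.3 131.1  52. ] 311.1
arrow30 [760.7 131.8  30. ] 311.9
back_up [794. 145.  52.] 332.8
back_dn [784.1 104.3  52. ] 290.9
```

The tip is within about 0.5 mm of the arrow point, the lever is locked and the arm is clear, so I'm handing in.

```bash
python3 -c "
from workcell import bot
print(bot.job_done())"
```

```text
the job is handed in; nothing more can be done
None
```

The job is handed in, but the judge returned no verdict: my last wrist-camera measurement put the stop plate's tip about 0.5 mm from the arrow's point along the rail, with the lever swung back to locked and the arm clear; I did not re-measure the cartons or the bottle.

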